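Daily side change of the bottles in a two-bottle choice test

ROBOT

A 7-joint arm with a two-finger parallel gripper is mounted at the origin on the work surface. World frame = base frame: x ahead of the robot, y to its left, z up, the work surface at z = 0. Lengths are in m, angles in degrees, forces in N, time in s.
With the tool pointing down it reaches from about 0.425 to 0.875 m from the base axis. Payload 4.7 kg.
Tool frame: the origin (TCP) lies at the very end of the fingers, on their centre line; the grasp point (between the pads) lies 19 mm behind it; y points along the fingers, z is the direction in which the jaws open and shut, and the axes are right-handed (so a half turn about y gives the same grasp; the last joint's range is limited). The gripper opens to 87 mm and grips with 3 to 60 N. Pads are 19 mm wide; open, the fingers measure 117 mm over their backs; the gripper's body (75 mm by 190 mm) begins 51 mm behind the grasp point.
Start: joints at [74.433, 18.392, -4.016, 83.108, 1.295, 78.541, -3.26], TCP at [0.183, -0.624, 0.223] pointing down, gripper open.
Joint ranges: [-163.93, 163.93], [-17.29, 119.83], [-79.2, 71.16], [3.27, 140.29], [-89.18, 269.18], [5.43, 117.66], [-154.24, 154.24]. Speed limits (degrees/s): [147.25, 147.25, 180, 180, 180, 180, 180].

INTERFACE

Orientations are given as [roll, pitch, yaw] about the fixed x, y, z axes, in that order (R = Rz(yaw) Ry(pitch) Rx(roll)).
In Python, from cell import env gives the robot as it stands.
- The arm moves only by the shell command python3 -m pendant 'ROWS' [FORCE]. ROWS is JSON, one flat list of numbers, 7 for each row, row after row: the shift along the world's x, y, z in units of 40 mm (1.0 is 40 mm), then the turn, a rotation vector about the world's x, y, z in units of 10 degrees (1.0 is 10 degrees), then the finger opening in mm, from 0 to 87. In form: [x, y, z, wx, wy, wz, jaw, x, y, z, wx, wy, wz, jaw, ...]. A call has 1 to 10 rows; each row shifts and turns the commanded pose from where the row before left it; what a row does not reach is not made up. A row lasts 1/8 s, in which the tool goes at most 62.5 mm and 10.7 degrees, less where a joint would pass 70% of its speed; a pose out of reach is approached as far as the arm can. A call is refused whole if a number of a shift passes 1 or a number of a turn 1, either way. A call with a gripper value outside its range is refused whole. The fingers move at their own pace and stop on an object; FORCE is the grip in N (left out, the last holds). Time passes only in rows, so rows that do not move let the fingers close. It gives the time, the measured TCP pose, the force and the opening at its end, in the units of the state.
- env.get_obs(): the state, without advancing time (a new reading comes with each control period).
- env.read_camera(name): name is "scene" or "top"; returns a dict with "image" (400x640x3 uint8, red, green, blue), "fx", "fy", "cx", "cy" (pixels), "cam_to_world" (4x4, takes a point from camera to world coordinates). Camera axes: x right, y up, looking along -z (the intrinsics and any distortion apply to the point x, -y, -z); pixel columns grow to the right and rows downward; lengths in m; the calibration is good to about 2 mm. A picture is of the moment at which its call begins. There is no depth.
- env.sign_off(): hands the job in, once; it reports no verdict.
The state is a dict: "time_s": time; "qpos": joint angles; "joint_velocities": joint speeds; "effort": joint torques, N m; "tool_pos": TCP position; "tool_rot": TCP orientation; "force": force on the tool from outside, world axes, zero at the start; "wrist_torque": the same for the moment, N m; "grip_width": finger opening in m.
Only numpy, scipy, OpenCV 4.12 (cv2) and the standard library are available. Lean on these libraries where they do the work, as an engineer would, in place of code of your own. Each camera call takes 0.05 s, during which the arm holds its last target.

TASK

Both cages are in a two-bottle drinking test and are due for the daily side change: on each cage, swap the wide bottle and the slim bottle, so that each ends up seated fully home in the other pocket of its own cage. The bottle rack beside the cages has one free place for parking a bottle meanwhile; keep all bottles upright, spout down, and leave the spare bottle where it is in the rack.

Things in the scene. Friction and masses are not known exactly. Their poses are not given: they have to be found in the camera images.
- left_wide: The wide drinking bottle of the cage on the robot's left (+y side): loose, frosted white, spout down in either pocket. Origin: centre of the underside of its dark stopper, z up. Round about z: stopper 48 mm dia from 0 to 12 mm, body 52 mm dia from 18 mm to the flat top at 76 mm; steel spout 8 mm dia, 30 mm long below the origin. About 0.2 kg. Grip from above, e.g. at 56 mm.
- left_slim: The slim drinking bottle of the cage on the robot's left (+y side): loose white tube with dark rings, spout down in the other pocket. Origin: centre of the underside of its dark stopper, z up. Round about z: stopper 48 mm dia from 0 to 12 mm, tube 36 mm dia from 12 to 88 mm, flat top at 96 mm; steel spout 8 mm dia, 30 mm long below the origin. About 0.12 kg. Grip from above, e.g. at 56 mm.
- right_wide: The wide drinking bottle of the cage on the robot's right (-y side): loose, frosted white, spout down in either pocket. Origin: centre of the underside of its dark stopper, z up. Round about z: stopper 48 mm dia from 0 to 12 mm, body 52 mm dia from 18 mm to the flat top at 76 mm; steel spout 8 mm dia, 30 mm long below the origin. About 0.2 kg. Grip from above, e.g. at 56 mm.
- right_slim: The slim drinking bottle of the cage on the robot's right (-y side): loose white tube with dark rings, spout down in the other pocket. Origin: centre of the underside of its dark stopper, z up. Round about z: stopper 48 mm dia from 0 to 12 mm, tube 36 mm dia from 12 to 88 mm, flat top at 96 mm; steel spout 8 mm dia, 30 mm long below the origin. About 0.12 kg. Grip from above, e.g. at 56 mm.
- left_cage_left_pocket: Left bottle pocket, seen from the robot, in the lid of the left cage (fixed): round recess 66 mm dia, 14 mm deep, with a 28 mm hole in its floor for the spout, free below. Origin: centre of the recess floor, 136 mm above the bench, where a bottle's origin comes to rest (9 mm of play); z up. The cage's right pocket is 100 mm along -y of this body. Tub cage, 207 x 370 mm, lid top 14 mm above this origin.
- left_cage_right_pocket: Right bottle pocket, seen from the robot, in the lid of the left cage (fixed): round recess 66 mm dia, 14 mm deep, with a 28 mm hole in its floor for the spout, free below. Origin: centre of the recess floor, 136 mm above the bench, where a bottle's origin comes to rest (9 mm of play); z up. The cage's left pocket is 100 mm along +y of this body. Lid top 14 mm above this origin.
- right_cage_left_pocket: Left bottle pocket, seen from the robot, in the lid of the right cage (fixed): round recess 66 mm dia, 14 mm deep, with a 28 mm hole in its floor for the spout, free below. Origin: centre of the recess floor, 136 mm above the bench, where a bottle's origin comes to rest (9 mm of play); z up. The cage's right pocket is 100 mm along -y of this body. Tub cage, 207 x 370 mm, lid top 14 mm above this origin.
- right_cage_right_pocket: Right bottle pocket, seen from the robot, in the lid of the right cage (fixed): round recess 66 mm dia, 14 mm deep, with a 28 mm hole in its floor for the spout, free below. Origin: centre of the recess floor, 136 mm above the bench, where a bottle's origin comes to rest (9 mm of play); z up. The cage's left pocket is 100 mm along +y of this body. Lid top 14 mm above this origin.
- rack_free_place: The empty one (nearer or farther) of the two pockets of the steel bottle rack that stands left or right of the cages (200 x 102 mm, 150 mm high, fixed, long side roughly along x). Same recess as on the cages: 66 mm dia, 14 mm deep, 28 mm hole for the spout. Origin: centre of the recess floor, 136 mm above the bench; z up.
- spare_bottle: The spare bottle, to be left alone: a wide bottle like the others (52 mm dia, origin under its stopper, top 76 mm above that), loose, spout down in the rack's other pocket, 90 mm from the empty one.
There are look-alikes about, which are no part of the job. Leave any green look-alike of the right_slim alone.

How it is judged (in metres and radians):
At the end, for the whole second after the job is handed in: On each cage the wide and the slim bottle have changed pockets: each stands in the other pocket of its own cage than at the start, its stopper resting on the recess floor (within 5 mm of height, within 12 mm of the pocket's centre), upright within about 6 degrees and at rest (((horizontal distance between left_wide and left_cage_left_pocket below 0.012 m and z of left_wide in the frame of left_cage_left_pocket between -0.005 and 0.005 m and horizontal distance between left_slim and left_cage_right_pocket below 0.012 m and z of left_slim in the frame of left_cage_right_pocket between -0.005 and 0.005 m) or (horizontal distance between left_wide and left_cage_right_pocket below 0.012 m and z of left_wide in the frame of left_cage_right_pocket between -0.005 and 0.005 m and horizontal distance between left_slim and left_cage_left_pocket below 0.012 m and z of left_slim in the frame of left_cage_left_pocket between -0.005 and 0.005 m)) and distance of each of left_wide, left_slim, right_wide, right_slim from where it was at the start of the episode above 0.07 m and angle between each of left_wide, left_slim, right_wide, right_slim's own z axis and vertical below 0.1 rad and linear speed of each of left_wide, left_slim, right_wide, right_slim below 0.02 m/s and ((horizontal distance between right_wide and right_cage_left_pocket below 0.012 m and z of right_wide in the frame of right_cage_left_pocket between -0.005 and 0.005 m and horizontal distance between right_slim and right_cage_right_pocket below 0.012 m and z of right_slim in the frame of right_cage_right_pocket between -0.005 and 0.005 m) or (horizontal distance between right_wide and right_cage_right_pocket below 0.012 m and z of right_wide in the frame of right_cage_right_pocket between -0.005 and 0.005 m and horizontal distance between right_slim and right_cage_left_pocket below 0.012 m and z of right_slim in the frame of right_cage_left_pocket between -0.005 and 0.005 m))); the robot touches nothing.
It fails at once if the left cage's wide bottle is tipped more than 35 degrees (angle between left_wide's own z axis and vertical above 0.61 rad).
It fails at once if the left cage's slim bottle is tipped more than 35 degrees (angle between left_slim's own z axis and vertical above 0.61 rad).
It fails at once if the right cage's wide bottle is tipped more than 35 degrees (angle between right_wide's own z axis and vertical above 0.61 rad).
It fails at once if the right cage's slim bottle is tipped more than 35 degrees (angle between right_slim's own z axis and vertical above 0.61 rad).
It fails at once if the spare bottle is shifted more than 25 mm or tipped more than 35 degrees (distance of spare_bottle from where it was at the start of the episode above 0.025 m or angle between spare_bottle's own z axis and vertical above 0.61 rad).
It also fails if it takes over 141 s, if anything falls off the work surface, if the arm or the gripper's body presses on something with over 40 N, if the wrist force passes 120 N, or if a joint passes its speed limit or range.

## Working session

There is one attempt and no reset: what is moved stays moved. The work goes in short steps, Python scripts to look and compute and a shell command to move; the robot and the scene stay as the last step left them, time stands still between calls to the robot, and variables do not carry over. Pictures are saved under pics/ and viewed, and the job is handed in when it is done.

```bash
ls; mkdir -p pics; python3 - <<'E'
from cell import env
import cv2,numpy as np
print(env.get_obs())
for n in("scene","top"):
    d=env.read_camera(n); cv2.imwrite(f"pics/{n}0.png",d["image"][:,:,::-1])
    print({k:v for k,v in d.items() if k!="image"})
E
```

```text
pics
{'time_s': 0.0, 'qpos': array([74.43386914, 18.43831353, -4.01712088, 83.1759133 ,  1.29592949,
       78.54105052, -3.26029308]), 'joint_velocities': array([-0.03240641,  0.04583706, -0.10916019,  0.00892005,  0.11506001,
        0.05586883, -0.05325492]), 'effort': array([ 3.11517142e-04, -4.91301048e+01, -4.04193308e-01, -3.12530279e+01,
       -6.42041839e-02,  4.36402566e-02,  1.88971903e-04]), 'tool_pos': array([ 0.18304151, -0.62310714,  0.22146134]), 'tool_rot': array([-9.01099729e+01, -6.24877932e-03, -1.63622690e+02]), 'force': array([-0.34434283,  0.28840809, -0.06880681]), 'wrist_torque': array([ 0.00332843,  0.04388075, -0.01633664]), 'grip_width': 0.08742319507073493}
{'fx': 484.4973983169679, 'fy': 484.4973983169679, 'cx': 324.79621518559554, 'cy': 198.4200596297037, 'cam_to_world': array([[ 0.32004342, -0.78522958,  0.5300818 ,  1.04409593],
       [ 0.94738641,  0.26195632, -0.18395072, -0.20904148],
       [ 0.00558527,  0.56106451,  0.82775324,  1.09939869],
       [ 0.        ,  0.        ,  0.        ,  1.        ]])}
{'fx': 425.76310279686146, 'fy': 425.76310279686146, 'cx': 327.1418598193984, 'cy': 202.55313588505442, 'cam_to_world': array([[-0.00917314,  0.97366526, -0.22779774,  0.20742758],
       [-0.99994861, -0.00794865,  0.00629218,  0.00917389],
       [ 0.0043158 ,  0.22784375,  0.97368814,  1.21175275],
       [ 0.        ,  0.        ,  0.        ,  1.        ]])}
```

View pics/scene0.png

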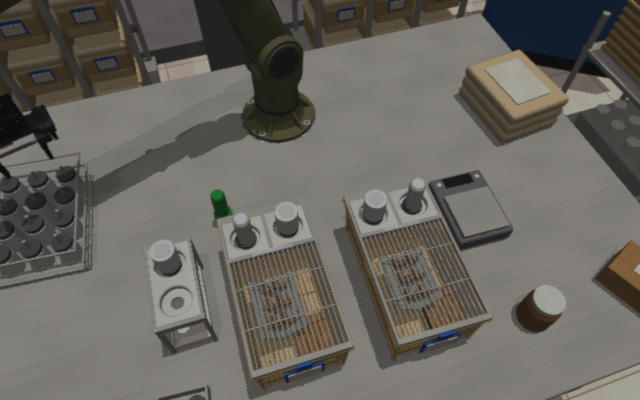

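View pics/top0.png

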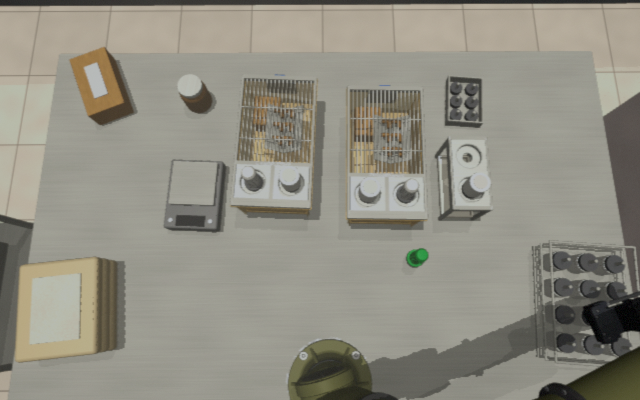

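The top view has robot-left on the image left. The left cage has slim at (250,177) and wide at (290,178). The right cage has wide at (370,187) and slim at (408,190). The rack's free place is the far one at (468,156), with the spare at (476,185). The green decoy is at (418,258). I'll zoom in next.

```bash
python3 - <<'E'
import cv2
a=cv2.imread("pics/top0.png")[140:230,225:345]; b=cv2.imread("pics/top0.png")[135:225,340:500]
cv2.imwrite("pics/za.png",cv2.resize(a,None,fx=6,fy=6,interpolation=2)); cv2.imwrite("pics/zb.png",cv2.resize(b,None,fx=5,fy=5,interpolation=2))
a=cv2.imread("pics/scene0.png")[170:340,140:270];b=cv2.imread("pics/scene0.png")[170:260,220:450]
cv2.imwrite("pics/zd.png",cv2.resize(b,None,fx=3.4,fy=3.4,interpolation=2))
E
```

```text
(no output)
```

View pics/za.png

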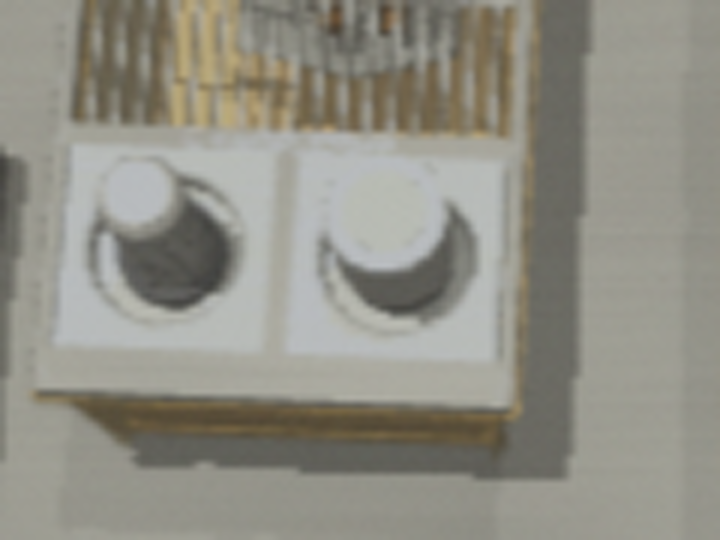

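View pics/zb.png

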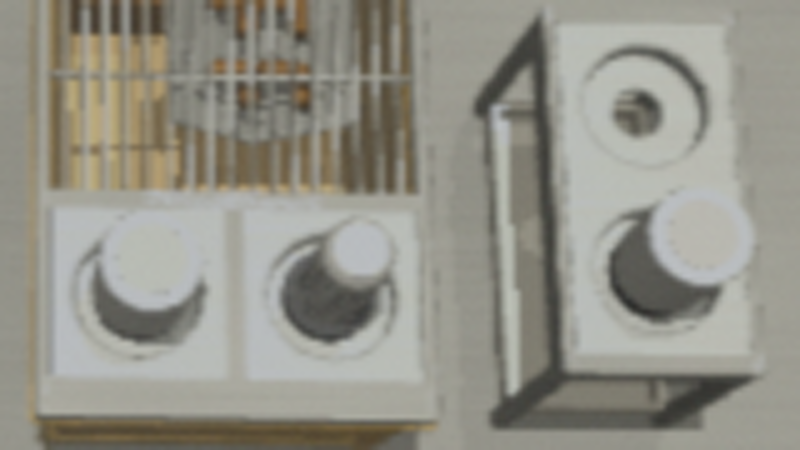

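View pics/zd.png

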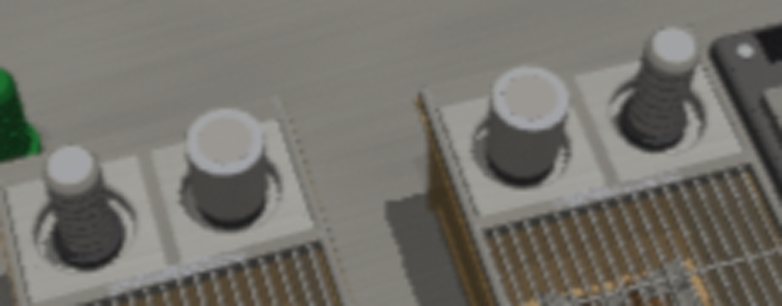

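```bash
cat > h.py <<'E'
import numpy as np,cv2
from cell import env
def cast(d,u,v,z):
    M=d["cam_to_world"]; r=M[:3,:3]@np.array([(u-d["cx"])/d["fx"],-(v-d["cy"])/d["fy"],-1]); o=M[:3,3]
    return (o+r*(z-o[2])/r[2])
E
python3 - <<'E'
from h import *
T=env.read_camera("top");S=env.read_camera("scene")
def za(u,v):return (u+.5)/6-.5+225,(v+.5)/6-.5+140
def zb(u,v):return (u+.5)/5-.5+340,(v+.5)/5-.5+135
def zd(u,v):return (u+.5)/3.4-.5+220,(v+.5)/3.4-.5+170
for n,f,u,v,z in [("Lslim",za,142,197,.232),("Lwide",za,390,215,.212),("LpL",za,166,248,.15),("LpR",za,399,258,.15),
 ("Rwide",zb,151,262,.212),("Rslim",zb,360,248,.232),("RpL",zb,141,294,.15),("RpR",zb,333,299,.15),("rack",zb,645,105,.15),("spare",zb,700,238,.212),("spareP",zb,663,265,.15)]:
    print(n,cast(T,*f(u,v),z).round(4))
for n,u,v,z in [("Lslim",671,48,.232),("Lwide",530,97,.212),("Rwide",227,140,.212),("Rslim",73,168,.232)]:
    print("S",n,cast(S,*zd(u,v),z).round(4))
for n,f,u,v,z in [("cornersL",za,36,388,.15),("",za,520,408,.15),("R",zb,38,415,.15),("",zb,437,420,.15),("rack",zb,572,355,.15),("",zb,552,22,.15)]:
    print(n,cast(T,*f(u,v),z).round(4))
E
```

```text
Lslim [0.5125 0.1916 0.232 ]
Lwide [0.5103 0.094  0.212 ]
LpL [0.515  0.1957 0.15  ]
LpR [0.5097 0.0952 0.15  ]
Rwide [ 0.4793 -0.1014  0.212 ]
Rslim [ 0.48   -0.1994  0.232 ]
RpL [ 0.4792 -0.1026  0.15  ]
RpR [ 0.4757 -0.2014  0.15  ]
rack [ 0.5797 -0.3713  0.15  ]
spare [ 0.4893 -0.3702  0.212 ]
spareP [ 0.4925 -0.3732  0.15  ]
S Lslim [0.5161 0.1896 0.232 ]
S Lwide [0.5108 0.095  0.212 ]
S Rwide [ 0.4803 -0.1014  0.212 ]
S Rslim [ 0.4826 -0.1997  0.232 ]
cornersL [0.4534 0.2492 0.15  ]
 [0.443 0.043 0.15 ]
R [ 0.4162 -0.0483  0.15  ]
 [ 0.4119 -0.2511  0.15  ]
rack [ 0.4452 -0.3224  0.15  ]
 [ 0.6266 -0.3258  0.15  ]
```

Both views agree to within about 3 mm. I'll keep the jaws along y throughout and start by lifting and moving toward the left wide bottle.

```bash
python3 -m pendant '[1,0,1,0,0,0,87, 1,0,1,0,0,0,87, 1,0,1,0,0,0,87, 1,1,0,0,0,-0.6,87, 1,1,0,0,0,-0.6,87, 1,1,0,0,0,-0.4,87, 1,1,0,0,0,0,87, 1,1,0,0,0,0,87, 0.2,1,0,0,0,0,87, 0,1,0,0,0,0,80]'
```

```text
time_s: 1.45
tool_pos: [0.5122, -0.3415, 0.3418]
tool_rot: [-90.1, -0.0, -179.5]
force: [0.2, 0.2, 0.0]
grip_width: 0.0832
```

```bash
python3 -m pendant '[0,1,0,0,0,0,80, 0,1,0,0,0,0,75,0,1,0,0,0,0,75,0,1,0,0,0,0,75,0,1,0,0,0,0,75,0,1,0,0,0,0,75,0,1,0,0,0,0,75,0,1,0,0,0,0,75,0,1,0,0,0,0,75,0,1,0,0,0,0,75]'
```

```text
time_s: 2.7
tool_pos: [0.511, 0.0576, 0.3425]
tool_rot: [-90.0, 0.0, -179.6]
force: [0.8, 0.4, 0.1]
grip_width: 0.075
```

```bash
python3 -m pendant '[0,0.94,0,0,0,0,75, 0,0,-1,0,0,0,75, 0,0,-1,0,0,0,75, 0,0,-1,0,0,0,75,0,0,-0.7,0,0,0,75,0,0,-0.54,0,0,0,75,0,0,0,0,0,0,75]' && python3 - <<'E'
from h import *
for n in("scene","top"):
    d=env.read_camera(n)["image"][:,:,::-1]; c=d[150:270,200:460] if n=="scene" else d[120:230,200:460]
    cv2.imwrite(f"pics/{n}1.png",cv2.resize(c,None,fx=3,fy=3))
E
```

```text
time_s: 3.58
tool_pos: [0.5098, 0.0936, 0.1713]
tool_rot: [-90.0, -0.2, -179.6]
force: [-0.2, 0.3, 0.4]
grip_width: 0.0751
```

View pics/scene1.png

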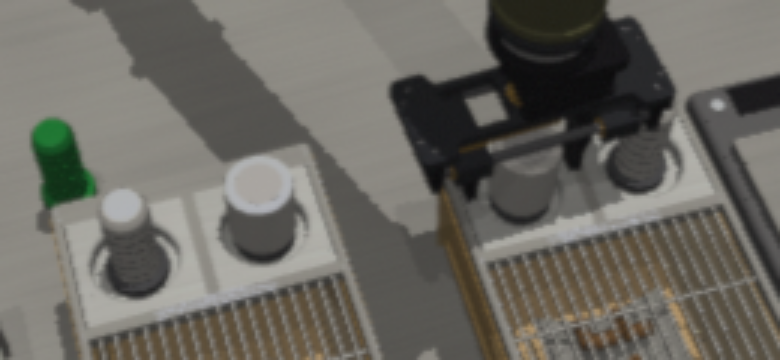

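The fingers straddle the left wide bottle at crop position (525,175), and the gripper body is clear above the slim bottle. Next I close the jaws and lift.

```bash
python3 -m pendant '[0,0,0,0,0,0,40,0,0,0,0,0,0,40,0,0,0,0,0,0,40,0,0,0,0,0,0,40,0,0,0,0,0,0,40,0,0,0,0,0,0,40]' 20; python3 -m pendant '[0,0,0.3,0,0,0,40,0,0,0.7,0,0,0,40,0,0,1,0,0,0,40,0,0,1,0,0,0,40,0,0,1,0,0,0,40,0,0,0.3,0,0,0,40]'
```

```text
time_s: 4.42
tool_pos: [0.5116, 0.0946, 0.1736]
tool_rot: [-90.0, 0.1, -179.6]
force: [-0.4, 2.0, 5.6]
grip_width: 0.0514
time_s: 5.18
tool_pos: [0.5119, 0.0935, 0.3471]
tool_rot: [-90.0, 0.2, -179.7]
force: [-0.6, 0.1, -2.8]
grip_width: 0.0514
```

```bash
python3 -m pendant '[0,-0.5,0,0,0,0,40,0.2,-1,0,0,0,0,40,0.2,-1,0,0,0,0,40,0.2,-1,0,0,0,0,40,0.2,-1,0,0,0,0,40,0.2,-1,0,0,0,0,40,0.2,-1,0,0,0,0,40,0.2,-1,0,0,0,0,40,0.2,-1,0,0,0,0,40,0.12,-1,0,0,0,0,40]'; python3 -m pendant '[0,-1,0,0,0,0,40,0,-0.7,0,0,0,0,40,0,-0.4,0,0,0,0,40,0,0,0,0,0,0,40,0,0,0,0,0,0,40]'
```

```text
time_s: 6.42
tool_pos: [0.5794, -0.2874, 0.3424]
tool_rot: [-90.1, -0.2, -179.6]
force: [0.5, 0.8, -2.5]
grip_width: 0.0513
time_s: 7.05
tool_pos: [0.5806, -0.3681, 0.3448]
tool_rot: [-90.1, -0.0, -179.5]
force: [0.3, 0.2, -2.7]
grip_width: 0.0513
```

```bash
python3 - <<'E'
from h import *
print(env.get_obs()["tool_pos"])
for n in("scene","top"):
    d=env.read_camera(n)["image"][:,:,::-1]; c=d[190:370,120:260] if n=="scene" else d[100:230,380:540]
    cv2.imwrite(f"pics/{n}2.png",cv2.resize(c,None,fx=3.3,fy=3.3))
a=cv2.imread("pics/scene2.png");b=cv2.imread("pics/top2.png");b=cv2.resize(b,None,fx=.62,fy=.62) 
h=max(a.shape[0],b.shape[0]);p=lambda i:cv2.copyMakeBorder(i,0,h-i.shape[0],0,0,cv2.BORDER_CONSTANT)
cv2.imwrite("pics/c2.png",np.hstack([p(a),p(b)]))
E
```

```text
[ 0.58056387 -0.36813039  0.34480503]
```

View pics/c2.png

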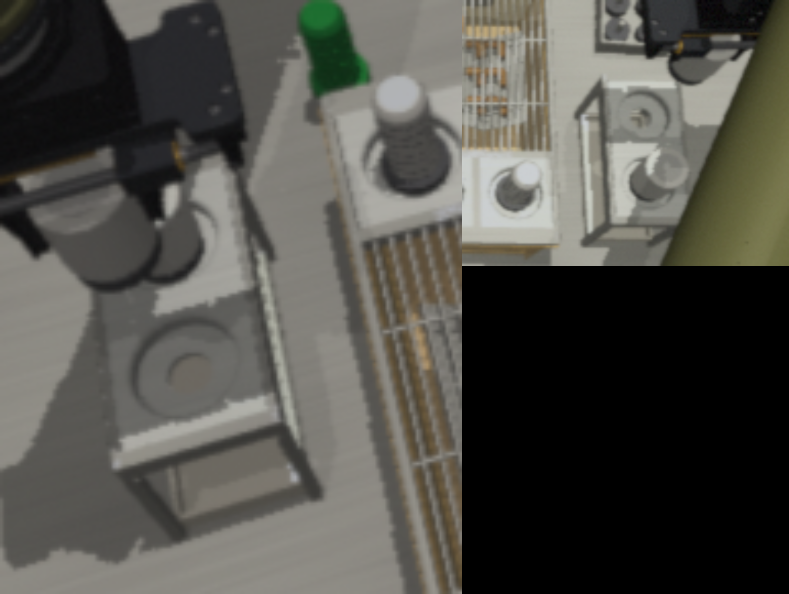

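The bottle hangs upright and the free rack pocket is clear, with its rim centre at crop (187,368). I'll cross-check that centre.

```bash
python3 - <<'E'
from h import *
S=env.read_camera("scene")
print(cast(S,120+187/3.3-.35,190+367/3.3-.35,.15), env.get_obs()["tool_pos"])
E
```

```text
[ 0.58132732 -0.37103796  0.15      ] [ 0.58056618 -0.36844199  0.34547214]
```

```bash
python3 -m pendant '[0,-0.07,-0.8,0,0,0,40,0,0,-1,0,0,0,40,0,0,-1,0,0,0,40,0,0,-0.5,0,0,0,40,0,0,-0.4,0,0,0,40,0,0,-0.25,0,0,0,40,0,0,-0.2,0,0,0,40,0,0,-0.1,0,0,0,40,0,0,-0.05,0,0,0,40,0,0,0,0,0,0,40]'
```

```text
time_s: 8.45
tool_pos: [0.5803, -0.373, 0.1738]
tool_rot: [-90.0, 0.0, -179.6]
force: [-0.5, -0.3, -1.5]
grip_width: 0.0513
```

```bash
python3 -m pendant '[0,0,-0.05,0,0,0,40,0,0,0,0,0,0,75,0,0,0,0,0,0,75,0,0,0,0,0,0,75,0,0,0,0,0,0,75]';python3 -m pendant '[0,0,0.5,0,0,0,75,0,0,1,0,0,0,75,0,0,1,0,0,0,75,0,0,1,0,0,0,75,0,0,0.8,0,0,0,75,-0.4,1,0,0,0,0,75,-0.4,1,0,0,0,0,75,-0.4,1,0,0,0,0,75,-0.4,1,0,0,0,0,75]'
```

```text
time_s: 9.07
tool_pos: [0.5801, -0.3728, 0.1708]
tool_rot: [-90.0, -0.0, -179.6]
force: [0.7, 0.3, -0.4]
grip_width: 0.0738
time_s: 10.2
tool_pos: [0.5157, -0.2114, 0.3448]
tool_rot: [-89.9, 0.1, -179.6]
force: [-0.1, 0.5, 0.4]
grip_width: 0.0748
```

```bash
python3 - <<'E'
from h import *
print(env.get_obs()["tool_pos"])
for n in("scene","top"):
    d=env.read_camera(n)["image"][:,:,::-1]; c=d[190:370,120:260] if n=="scene" else d[100:230,380:540]
    cv2.imwrite(f"pics/{n}3.png",cv2.resize(c,None,fx=3.3,fy=3.3))
a=cv2.imread("pics/scene3.png");b=cv2.imread("pics/top3.png");b=cv2.resize(b,None,fx=.62,fy=.62) 
h=max(a.shape[0],b.shape[0]);p=lambda i:cv2.copyMakeBorder(i,0,h-i.shape[0],0,0,cv2.BORDER_CONSTANT)
cv2.imwrite("pics/c3.png",np.hstack([p(a),p(b)]))
E
```

```text
[ 0.51569709 -0.21140922  0.34482165]
```

View pics/c3.png

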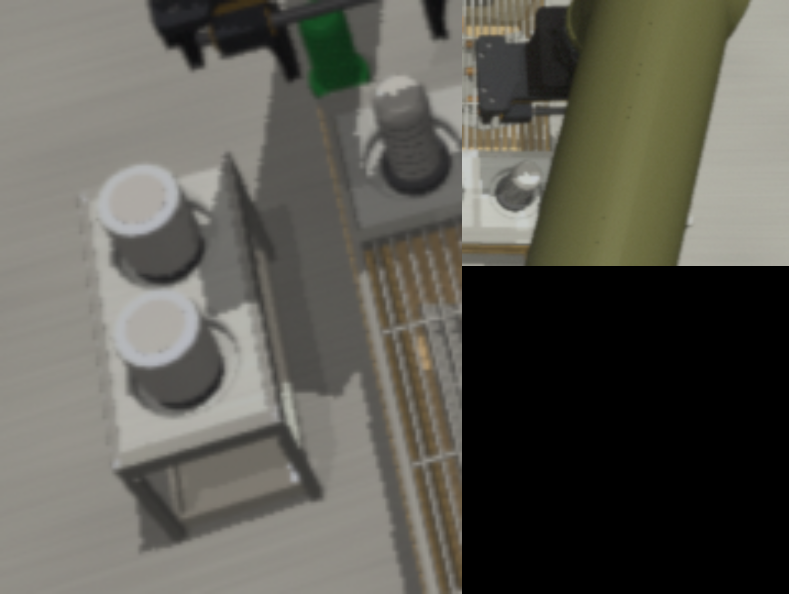

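The wide bottle sits upright in the rack's free place, with its top at crop (158,325). The left slim bottle is next.

```bash
python3 -m pendant '[0,1,0,0,0,0,70,0,1,0,0,0,0,70,0,1,0,0,0,0,70,0,1,0,0,0,0,70,0,1,0,0,0,0,70,0,1,0,0,0,0,70,0,1,0,0,0,0,70,0,1,0,0,0,0,70,0,1,0,0,0,0,70,-0.04,0.9,0,0,0,0,70]';python3 -m pendant '[0,0.15,-0.7,0,0,0,70,0,0,-1,0,0,0,70,0,0,-1,0,0,0,70,0,0,-1,0,0,0,70,0,0,-0.6,0,0,0,70,0,0,0,0,0,0,70]' && python3 - <<'E'
from h import *
for n in("scene","top"):
    d=env.read_camera(n)["image"][:,:,::-1]; c=d[150:270,200:460] if n=="scene" else d[120:230,200:460]
    cv2.imwrite(f"pics/{n}4.png",cv2.resize(c,None,fx=3,fy=3))
E
```

```text
time_s: 11.55
tool_pos: [0.515, 0.1843, 0.3444]
tool_rot: [-90.0, 0.1, -179.6]
force: [-0.3, 1.3, 0.3]
grip_width: 0.07
time_s: 12.3
tool_pos: [0.5141, 0.1883, 0.1703]
tool_rot: [-90.0, -0.1, -179.7]
force: [-0.0, -0.2, 0.7]
grip_width: 0.07
```

View pics/scene4.png

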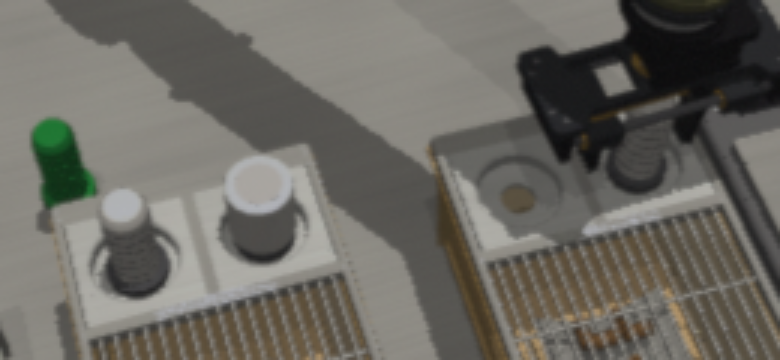

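The slim bottle is between the fingers, and the vacated right pocket of the left cage is visible at crop (518,190). I'll grip and lift, and cross-check that pocket.

```bash
python3 -m pendant '[0,0,0,0,0,0,25,0,0,0,0,0,0,25,0,0,0,0,0,0,25,0,0,0,0,0,0,25,0,0,0,0,0,0,25,0,0,0,0,0,0,25]' 20; python3 -m pendant '[0,0,0.3,0,0,0,25,0,0,0.7,0,0,0,25,0,0,1,0,0,0,25,0,0,1,0,0,0,25,0,0,1,0,0,0,25,0,0,0.3,0,0,0,25,0,0,0,0,0,0,25]'; python3 - <<'E'
from h import *
S=env.read_camera("scene")
print(cast(S,200+518/3-.35,150+191/3-.35,.15))
d=S["image"][:,:,::-1][110:260,330:470]
cv2.imwrite("pics/s5.png",cv2.resize(d,None,fx=4,fy=4))
E
```

```text
time_s: 13.15
tool_pos: [0.5145, 0.1896, 0.1713]
tool_rot: [-90.0, 0.0, -179.6]
force: [-0.8, 1.7, 2.4]
grip_width: 0.0354
time_s: 14.02
tool_pos: [0.5145, 0.189, 0.3429]
tool_rot: [-90.0, 0.0, -179.6]
force: [0.0, -0.2, -2.8]
grip_width: 0.0354
[0.5105745  0.09318313 0.15      ]
```

View pics/s5.png

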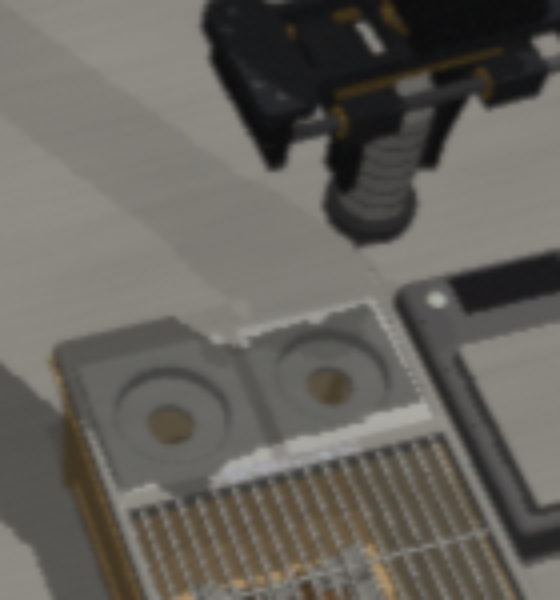

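The slim bottle hangs upright with both left-cage pockets empty. Rim centres are at crop (172,417) and (332,373).

```bash
python3 - <<'E'
from h import *
S=env.read_camera("scene")
f=lambda u,v,z:cast(S,330+u/4-.4,110+v/4-.4,z).round(4)
print("R",f(172,417,.15),f(172,426,.136),"L",f(332,373,.15),f(331,386,.136)); print(env.get_obs()["tool_pos"])
E
```

```text
R [0.5121 0.0933 0.15  ] [0.5101 0.0954 0.136 ] L [0.5135 0.1941 0.15  ] [0.514  0.1956 0.136 ]
[0.51378985 0.18859578 0.34118612]
```

```bash
python3 -m pendant '[-0.1,-0.8,0,0,0,0,25,0,-1,0,0,0,0,25,0,-0.56,0,0,0,0,25,0,0,-0.8,0,0,0,25,0,0,-1,0,0,0,25,0,0,-1,0,0,0,25,0,0,-0.6,0,0,0,25,0,0,-0.4,0,0,0,25,0,0,-0.25,0,0,0,25,0,0,-0.15,0,0,0,25]'; python3 -m pendant '[0,0,-0.06,0,0,0,25,0,0,0,0,0,0,25]'
```

```text
time_s: 15.38
tool_pos: [0.5106, 0.0948, 0.1748]
tool_rot: [-90.0, 0.0, -179.6]
force: [0.5, -0.2, 0.2]
grip_width: 0.0358
time_s: 15.62
tool_pos: [0.5107, 0.0948, 0.173]
tool_rot: [-90.0, 0.0, -179.6]
force: [-0.1, -0.0, -1.4]
grip_width: 0.0351
```

```bash
python3 -m pendant '[0,0,-0.05,0,0,0,25,0,0,0,0,0,0,25,0,0,0,0,0,0,65,0,0,0,0,0,0,65,0,0,0,0,0,0,65,0,0,0,0,0,0,65,0,0,0.5,0,0,0,65,0,0,1,0,0,0,65,0,0,1,0,0,0,65,0,0,1,0,0,0,70]';python3 -m pendant '[0,0,0.8,0,0,0,75,0,-1,0,0,0,0,75,0.2,-1,0,0,0,0,75,0.2,-1,0,0,0,0,75,0.2,-1,0,0,0,0,75,0.2,-1,0,0,0,0,75,0.2,-1,0,0,0,0,75,0.2,-1,0,0,0,0,75,0.2,-1,0,0,0,0,75,0.2,-1,0,0,0,0,75]'; python3 - <<'E'
from h import *
S=env.read_camera("scene")
d=S["image"][:,:,::-1][110:260,330:470]
cv2.imwrite("pics/s6.png",cv2.resize(d,None,fx=4,fy=4))
E
```

```text
time_s: 16.88
tool_pos: [0.5103, 0.0947, 0.3119]
tool_rot: [-90.0, 0.0, -179.6]
force: [0.8, -0.2, -0.2]
grip_width: 0.0679
time_s: 18.12
tool_pos: [0.5746, -0.2666, 0.3424]
tool_rot: [-90.0, -0.0, -179.6]
force: [-0.1, 0.0, 0.1]
grip_width: 0.0752
```

View pics/s6.png

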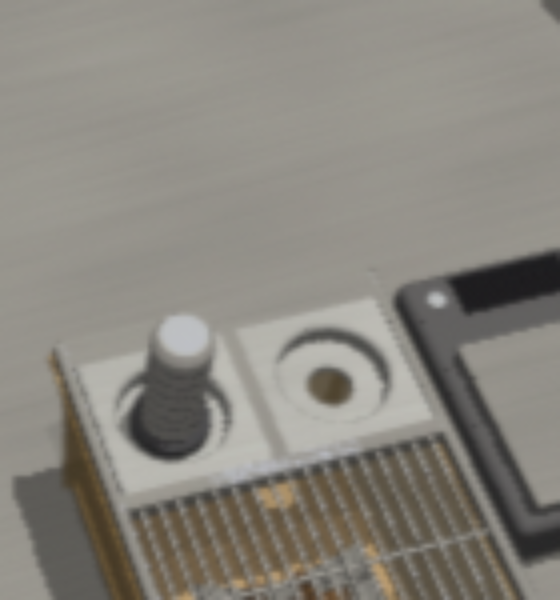

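The slim bottle is seated upright in the right pocket and the left pocket is empty. I'll fetch the wide bottle from the rack.

```bash
python3 -m pendant '[0.14,-1,0,0,0,0,75,0,-1,0,0,0,0,75,0,-0.64,0,0,0,0,75,0,0,-1,0,0,0,75,0,0,-1,0,0,0,75,0,0,-1,0,0,0,75,0,0,-0.8,0,0,0,75,0,0,-0.48,0,0,0,75,0,0,0,0,0,0,75,0,0,0,0,0,0,40]' 20; python3 -m pendant '[0,0,0,0,0,0,40,0,0,0,0,0,0,40,0,0,0,0,0,0,40,0,0,0,0,0,0,40,0,0,0.3,0,0,0,40,0,0,0.7,0,0,0,40,0,0,1,0,0,0,40,0,0,1,0,0,0,40,0,0,1,0,0,0,40,0,0,0.3,0,0,0,40]'
```

```text
time_s: 19.42
tool_pos: [0.5809, -0.3713, 0.1731]
tool_rot: [-89.9, 0.1, -179.6]
force: [0.0, -0.8, 0.7]
grip_width: 0.0709
time_s: 20.68
tool_pos: [0.5808, -0.3706, 0.346]
tool_rot: [-89.9, 0.2, -179.6]
force: [1.8, -0.1, -2.4]
grip_width: 0.0518
```

```bash
python3 -m pendant '[0,0.5,0,0,0,0,40,-0.2,1,0,0,0,0,40,-0.2,1,0,0,0,0,40,-0.2,1,0,0,0,0,40,-0.2,1,0,0,0,0,40,-0.2,1,0,0,0,0,40,-0.2,1,0,0,0,0,40,-0.2,1,0,0,0,0,40,-0.2,1,0,0,0,0,40,-0.07,1,0,0,0,0,40]'; python3 -m pendant '[0,1,0,0,0,0,40,0,1,0,0,0,0,40,0,1,0,0,0,0,40,0,1,0,0,0,0,40,0,0.64,0,0,0,0,40,0,0,0,0,0,0,40,0,0,0,0,0,0,40]'; python3 - <<'E'
from h import *
S=env.read_camera("scene")
d=S["image"][:,:,::-1][110:260,330:470]
cv2.imwrite("pics/s7.png",cv2.resize(d,None,fx=4,fy=4))
E
```

```text
time_s: 21.92
tool_pos: [0.5108, 0.0119, 0.3407]
tool_rot: [-90.0, -0.3, -179.6]
force: [0.4, -0.1, -2.8]
grip_width: 0.0511
time_s: 22.8
tool_pos: [0.5121, 0.1942, 0.3416]
tool_rot: [-89.9, -0.2, -179.6]
force: [1.0, -1.1, -2.6]
grip_width: 0.0517
```

View pics/s7.png

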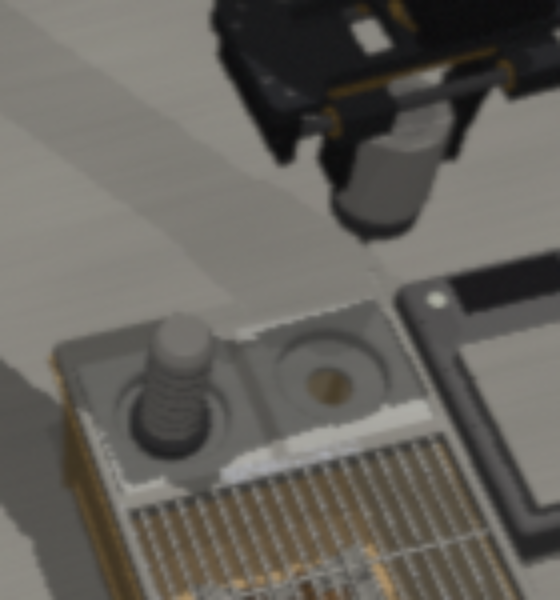

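The wide bottle hangs straight above the empty left pocket. I'll lower it now.

```bash
python3 -m pendant '[0.05,0.02,-0.8,0,0,0,40,0,0,-1,0,0,0,40,0,0,-1,0,0,0,40,0,0,-0.6,0,0,0,40,0,0,-0.4,0,0,0,40,0,0,-0.25,0,0,0,40,0,0,-0.12,0,0,0,40,0,0,-0.05,0,0,0,40,0,0,-0.04,0,0,0,40,0,0,0,0,0,0,40]'
```

```text
time_s: 24.1
tool_pos: [0.5154, 0.1957, 0.1733]
tool_rot: [-90.0, 0.0, -179.6]
force: [-0.3, -1.1, -1.9]
grip_width: 0.0516
```

```bash
python3 -m pendant '[0,0,-0.05,0,0,0,40,0,0,0,0,0,0,40,0,0,0,0,0,0,70,0,0,0,0,0,0,70,0,0,0,0,0,0,70,0,0,0,0,0,0,70,0,0,0.5,0,0,0,70,0,0,1,0,0,0,70,0,0,1,0,0,0,70,0,0,1,0,0,0,70]';python3 -m pendant '[0,0,0.8,0,0,0,70,-0.1,-1,0,0,0,0,70,-0.1,-1,0,0,0,0,70,-0.1,-1,0,0,0,0,70,-0.1,-1,0,0,0,0,70,-0.1,-1,0,0,0,0,70,-0.1,-1,0,0,0,0,70,-0.1,-1,0,0,0,0,70,-0.1,-1,0,0,0,0,70,-0.05,-1,0,0,0,0,70]'; python3 - <<'E'
from h import *
S=env.read_camera("scene")
d=S["image"][:,:,::-1][130:280,200:460]
cv2.imwrite("pics/s8.png",cv2.resize(d,None,fx=3,fy=3))
E
```

```text
time_s: 25.35
tool_pos: [0.5151, 0.1955, 0.3122]
tool_rot: [-90.0, 0.0, -179.6]
force: [0.1, 0.1, -1.0]
grip_width: 0.0698
time_s: 26.6
tool_pos: [0.4809, -0.1657, 0.343]
tool_rot: [-90.0, 0.0, -179.6]
force: [0.6, -0.1, 0.0]
grip_width: 0.0703
```

View pics/s8.png

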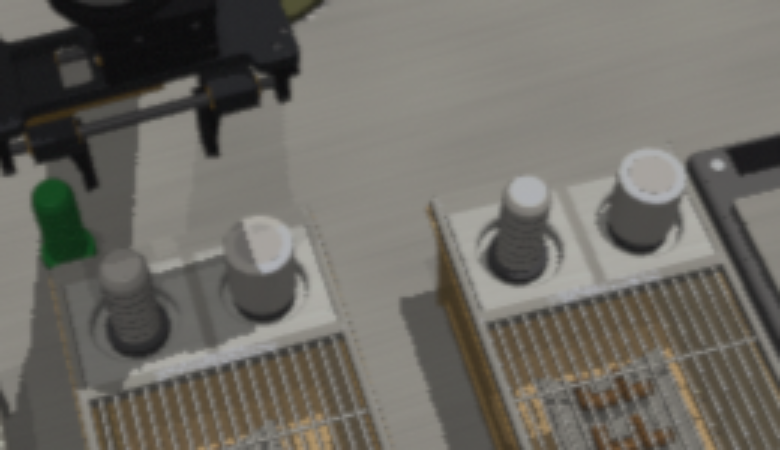

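The left cage is swapped, and both of its bottles look upright and seated. Next is the right slim bottle.

```bash
python3 -m pendant '[0,-0.85,0,0,0,0,70,0,0,-1,0,0,0,70,0,0,-1,0,0,0,70,0,0,-1,0,0,0,70,0,0,-0.8,0,0,0,70,0,0,-0.48,0,0,0,70,0,0,0,0,0,0,70]'; python3 - <<'E'
from h import *
S=env.read_camera("scene")
d=S["image"][:,:,::-1][130:280,200:460]
cv2.imwrite("pics/s9.png",cv2.resize(d,None,fx=3,fy=3))
E
```

```text
time_s: 27.52
tool_pos: [0.4801, -0.1978, 0.1702]
tool_rot: [-90.1, -0.2, -179.6]
force: [0.3, -0.3, 0.4]
grip_width: 0.0701
```

View pics/s9.png

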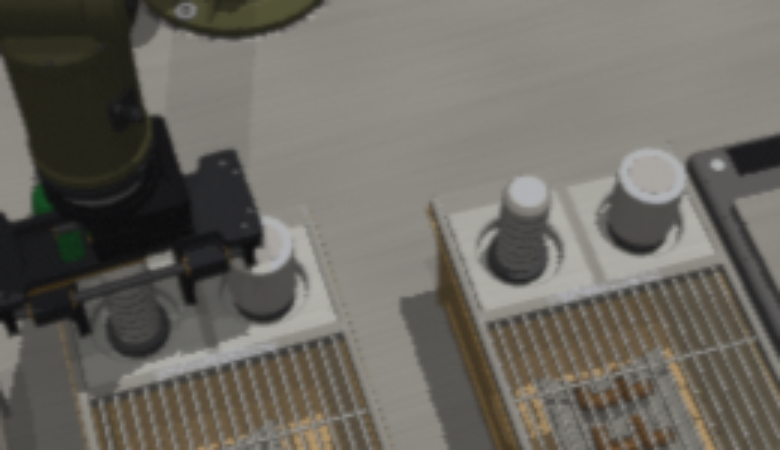

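The right slim bottle at crop (137,310) is straddled, so I'll grip and lift.

```bash
python3 -m pendant '[0,0,0,0,0,0,25,0,0,0,0,0,0,25,0,0,0,0,0,0,25,0,0,0,0,0,0,25,0,0,0,0,0,0,25,0,0,0,0,0,0,25]' 20; python3 -m pendant '[0,0,0.3,0,0,0,25,0,0,0.7,0,0,0,25,0,0,1,0,0,0,25,0,0,1,0,0,0,25,0,0,1,0,0,0,25,0,0,0.3,0,0,0,25,0,0,0,0,0,0,25]'; python3 - <<'E'
from h import *
S=env.read_camera("scene")
d=S["image"][:,:,::-1][130:280,200:360]
cv2.imwrite("pics/s10.png",cv2.resize(d,None,fx=4,fy=4))
E
```

```text
time_s: 28.32
tool_pos: [0.4814, -0.1986, 0.172]
tool_rot: [-90.0, 0.0, -179.6]
force: [0.7, -0.1, 1.7]
grip_width: 0.0353
time_s: 29.2
tool_pos: [0.4813, -0.1984, 0.3437]
tool_rot: [-90.0, 0.0, -179.6]
force: [-0.1, 0.0, -1.0]
grip_width: 0.0358
```

View pics/s10.png

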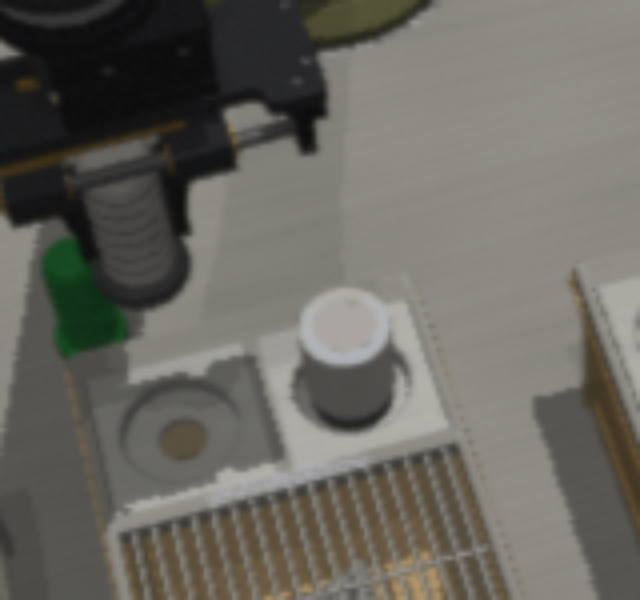

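The slim bottle hangs upright and the vacated right pocket's rim is at crop (181,430). I'll move it to the rack.

```bash
python3 - <<'E'
from h import *
S=env.read_camera("scene")
f=lambda u,v,z:cast(S,200+u/4-.4,130+v/4-.4,z).round(4)
print(f(181,430,.15),f(183,440,.136))
E
python3 -m pendant '[0.5,-0.5,0,0,0,0,25,0.5,-0.8,0,0,0,0,25,0.5,-0.9,0,0,0,0,25,0.5,-0.9,0,0,0,0,25,0.48,-0.8,0,0,0,0,25,0,-0.44,0,0,0,0,25,0,0,0,0,0,0,25,0,0,0,0,0,0,25]'
```

```text
[ 0.4787 -0.2017  0.15  ] [ 0.477  -0.2021  0.136 ]
time_s: 30.3
tool_pos: [0.5802, -0.3706, 0.3438]
tool_rot: [-90.1, -0.0, -179.6]
force: [-0.5, 1.0, -1.1]
grip_width: 0.0355
```

```bash
python3 -m pendant '[0,0,-0.8,0,0,0,25,0,0,-1,0,0,0,25,0,0,-1,0,0,0,25,0,0,-0.6,0,0,0,25,0,0,-0.4,0,0,0,25,0,0,-0.25,0,0,0,25,0,0,-0.12,0,0,0,25,0,0,-0.06,0,0,0,25,0,0,-0.02,0,0,0,25,0,0,0,0,0,0,25]'
```

```text
time_s: 31.55
tool_pos: [0.5806, -0.3722, 0.1742]
tool_rot: [-90.0, 0.0, -179.6]
force: [-0.3, 0.3, -2.5]
grip_width: 0.0351
```

```bash
python3 -m pendant '[0,0,-0.07,0,0,0,25,0,0,0,0,0,0,25,0,0,0,0,0,0,65,0,0,0,0,0,0,65,0,0,0,0,0,0,65,0,0,0,0,0,0,65,0,0,0.5,0,0,0,65,0,0,1,0,0,0,65,0,0,1,0,0,0,65,0,0,1,0,0,0,70]';python3 -m pendant '[0,0,0.8,0,0,0,75,-0.4,0.9,0,0,0,0,75,-0.4,1,0,0,0,0,75,-0.4,1,0,0,0,0,75,-0.4,1,0,0,0,0,75,-0.4,1,0,0,0,0,75,-0.4,1,0,0,0,0,75,-0.1,0.8,0,0,0,0,75,0,0,0,0,0,0,75]'; python3 - <<'E'
from h import *
S=env.read_camera("scene")
d=S["image"][:,:,::-1][170:360,120:320]
cv2.imwrite("pics/s11.png",cv2.resize(d,None,fx=3,fy=3))
E
```

```text
time_s: 32.8
tool_pos: [0.5805, -0.3721, 0.3142]
tool_rot: [-89.9, 0.1, -179.6]
force: [-0.3, 0.5, 0.3]
grip_width: 0.0677
time_s: 33.92
tool_pos: [0.4807, -0.1007, 0.3453]
tool_rot: [-89.9, 0.2, -179.3]
force: [-0.6, -0.6, 0.3]
grip_width: 0.0751
```

View pics/s11.png

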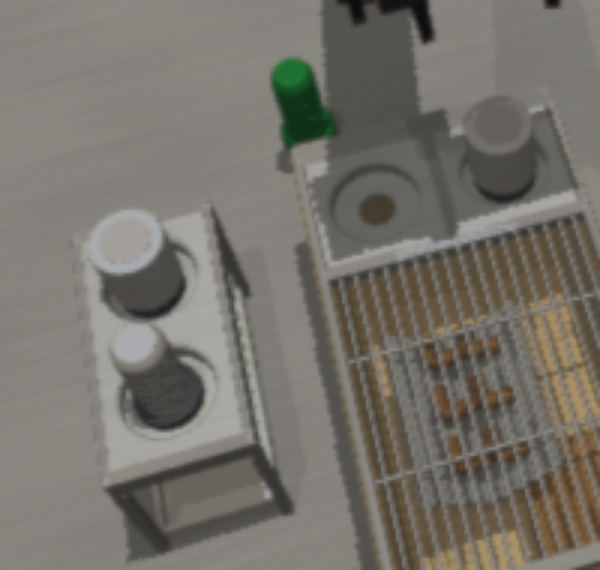

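The slim bottle is parked in the rack at crop (140,375). Now I pick up the right wide bottle, directly below the gripper.

```bash
python3 -m pendant '[0,0,-1,0,0,0,75,0,0,-1,0,0,0,75,0,0,-1,0,0,0,75,0,0,-0.8,0,0,0,75,0,0,-0.5,0,0,0,75,0,0,0,0,0,0,75]'; python3 -m pendant '[0,0,0,0,0,0,40,0,0,0,0,0,0,40,0,0,0,0,0,0,40,0,0,0,0,0,0,40,0,0,0,0,0,0,40]' 20;  python3 -m pendant '[0,0,0.3,0,0,0,40,0,0,0.7,0,0,0,40,0,0,1,0,0,0,40,0,0,1,0,0,0,40,0,0,1,0,0,0,40,0,0,0.3,0,0,0,40,0,0,0,0,0,0,40]'
```

```text
time_s: 34.72
tool_pos: [0.4796, -0.1051, 0.17]
tool_rot: [-90.0, -0.2, -179.7]
force: [-0.2, 0.4, 0.7]
grip_width: 0.075
time_s: 35.35
tool_pos: [0.481, -0.1038, 0.1719]
tool_rot: [-90.0, 0.1, -179.6]
force: [-1.4, 0.9, 5.2]
grip_width: 0.0512
time_s: 36.22
tool_pos: [0.4804, -0.1042, 0.3426]
tool_rot: [-90.0, -0.0, -179.6]
force: [-0.2, 0.5, -2.4]
grip_width: 0.0516
```

```bash
python3 -m pendant '[-0.09,-0.8,0,0,0,0,40,0,-1,0,0,0,0,40,0,-0.65,0,0,0,0,40,0,0,0,0,0,0,40,0,0,0,0,0,0,40]'; python3 - <<'E'
from h import *
S=env.read_camera("scene")
d=S["image"][:,:,::-1][130:280,200:360]
cv2.imwrite("pics/s12.png",cv2.resize(d,None,fx=4,fy=4))
E
```

```text
time_s: 36.85
tool_pos: [0.4765, -0.2008, 0.3414]
tool_rot: [-90.1, -0.1, -179.6]
force: [0.7, 1.0, -2.0]
grip_width: 0.0516
```

View pics/s12.png

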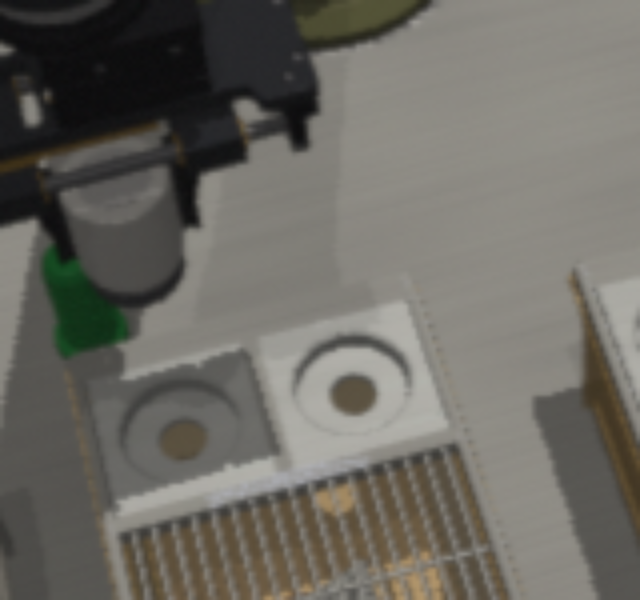

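The wide bottle hangs upright and both right-cage pockets are empty. The left pocket's hole is at crop (353,394). I'll lower it.

```bash
python3 -m pendant '[0,0,-0.8,0,0,0,40,0,0,-1,0,0,0,40,0,0,-1,0,0,0,40,0,0,-0.6,0,0,0,40,0,0,-0.4,0,0,0,40,0,0,-0.25,0,0,0,40,0,0,-0.12,0,0,0,40,0,0,-0.04,0,0,0,40,0,0,-0.02,0,0,0,40,0,0,0,0,0,0,40]'; python3 - <<'E'
from h import *
S=env.read_camera("scene")
f=lambda u,v,z:cast(S,200+u/4-.4,130+v/4-.4,z).round(4)
print(f(352,386,.15),f(353,394,.136))
E
```

```text
time_s: 38.15
tool_pos: [0.4771, -0.2022, 0.1742]
tool_rot: [-90.0, 0.0, -179.6]
force: [-0.0, -0.2, -1.8]
grip_width: 0.0514
[ 0.4815 -0.1028  0.15  ] [ 0.4785 -0.1022  0.136 ]
```

```bash
python3 -m pendant '[0,0,-0.07,0,0,0,40,0,0,0,0,0,0,40,0,0,0,0,0,0,72,0,0,0,0,0,0,72,0,0,0,0,0,0,72,0,0,0,0,0,0,72,0,0,0.5,0,0,0,72,0,0,1,0,0,0,72,0,0,1,0,0,0,70,0,0,1,0,0,0,70]';python3 -m pendant '[0,0,0.8,0,0,0,70,0.5,-0.8,0,0,0,0,70,0.5,-0.9,0,0,0,0,70,0.5,-0.9,0,0,0,0,70,0.5,-0.9,0,0,0,0,70,0.59,-0.75,0,0,0,0,70,0,0,0,0,0,0,70]'; python3 - <<'E'
from h import *
S=env.read_camera("scene")
d=S["image"][:,:,::-1][170:360,120:320]
cv2.imwrite("pics/s13.png",cv2.resize(d,None,fx=3,fy=3))
E
```

```text
time_s: 39.45
tool_pos: [0.4767, -0.202, 0.3122]
tool_rot: [-90.0, 0.0, -179.6]
force: [-0.3, 0.0, 0.6]
grip_width: 0.0705
time_s: 40.33
tool_pos: [0.5806, -0.3744, 0.34]
tool_rot: [-90.1, -0.2, -179.8]
force: [-0.5, 0.6, -0.9]
grip_width: 0.0703
```

View pics/s13.png

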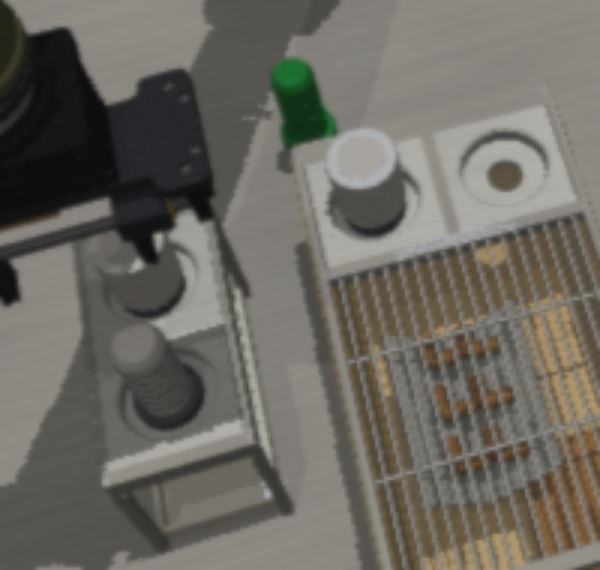

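The wide bottle is seated in the right pocket at crop (362,180). I'll fetch the slim bottle from the rack.

```bash
python3 -m pendant '[0,0,-1,0,0,0,70,0,0,-1,0,0,0,70,0,0,-1,0,0,0,70,0,0,-0.8,0,0,0,70,0,0,-0.45,0,0,0,70,0,0,0,0,0,0,70]'; python3 -m pendant '[0,0,0,0,0,0,25,0,0,0,0,0,0,25,0,0,0,0,0,0,25,0,0,0,0,0,0,25,0,0,0,0,0,0,25,0,0,0,0,0,0,25]' 20;  python3 -m pendant '[0,0,0.3,0,0,0,25,0,0,0.7,0,0,0,25,0,0,1,0,0,0,25,0,0,1,0,0,0,25,0,0,1,0,0,0,25,0,0,0.3,0,0,0,25,0,0,0,0,0,0,25]'
```

```text
time_s: 41.12
tool_pos: [0.5798, -0.3711, 0.1724]
tool_rot: [-90.1, -0.1, -179.6]
force: [-0.2, -0.3, 0.2]
grip_width: 0.07
time_s: 41.88
tool_pos: [0.5806, -0.3722, 0.1733]
tool_rot: [-90.0, 0.0, -179.6]
force: [-1.1, -1.1, 1.4]
grip_width: 0.0353
time_s: 42.75
tool_pos: [0.5805, -0.3721, 0.345]
tool_rot: [-90.0, 0.0, -179.6]
force: [-0.2, 0.8, -1.5]
grip_width: 0.0351
```

```bash
python3 -m pendant '[-0.3,0.6,0,0,0,0,25,-0.4,1,0,0,0,0,25,-0.4,1,0,0,0,0,25,-0.4,1,0,0,0,0,25,-0.4,1,0,0,0,0,25,-0.4,1,0,0,0,0,25,-0.22,0.8,0,0,0,0,25,0,0.35,0,0,0,0,25,0,0,0,0,0,0,25,0,0,0,0,0,0,25]'; python3 - <<'E'
from h import *
S=env.read_camera("scene")
d=S["image"][:,:,::-1][130:280,200:360]
cv2.imwrite("pics/s14.png",cv2.resize(d,None,fx=4,fy=4))
E
```

```text
time_s: 44.0
tool_pos: [0.4797, -0.1038, 0.3442]
tool_rot: [-90.0, -0.1, -179.8]
force: [-0.1, -0.5, -0.9]
grip_width: 0.0354
```

View pics/s14.png

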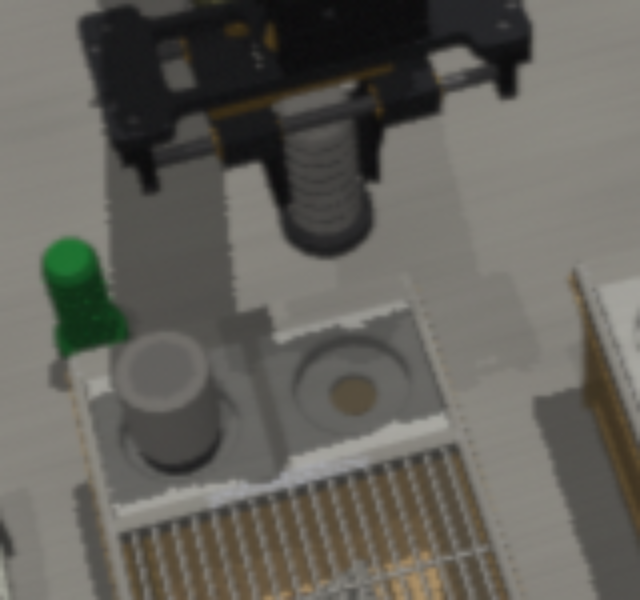

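The slim bottle hangs upright above the empty left pocket. I'll lower it.

```bash
python3 -m pendant '[0,0.03,-0.8,0,0,0,25,0,0,-1,0,0,0,25,0,0,-1,0,0,0,25,0,0,-0.6,0,0,0,25,0,0,-0.4,0,0,0,25,0,0,-0.25,0,0,0,25,0,0,-0.12,0,0,0,25,0,0,-0.05,0,0,0,25,0,0,-0.04,0,0,0,25,0,0,0,0,0,0,25]'
```

```text
time_s: 45.3
tool_pos: [0.4798, -0.1009, 0.1749]
tool_rot: [-90.0, 0.0, -179.6]
force: [0.3, -0.0, -1.7]
grip_width: 0.0351
```

```bash
python3 -m pendant '[0,0,-0.06,0,0,0,25,0,0,0,0,0,0,25,0,0,0,0,0,0,62,0,0,0,0,0,0,62,0,0,0,0,0,0,62,0,0,0,0,0,0,62,0,0,0.5,0,0,0,62,0,0,1,0,0,0,62,0,0,1,0,0,0,62,0,0,1,0,0,0,62]';python3 -m pendant '[0,0,1,0,0,0,62,0.5,-1,0,0,0,0,62,0.5,-1,0,0,0,0,62,0.5,-1,0,0,0,0,62,0,-1,0,0,0,0,62,0,-1,0,0,0,0,62,0,-1,0,0,0,0,62,0,-1,0,0,0,0,62,0,-1,0,0,0,0,62,0,0,0,0,0,0,62]'; python3 - <<'E'
from h import *
for n in("scene","top"):
    d=env.read_camera(n)["image"][:,:,::-1]; c=d[150:270,200:460] if n=="scene" else d[130:230,200:460]
    cv2.imwrite(f"pics/f{n}.png",cv2.resize(c,None,fx=3,fy=3,interpolation=2))
a=cv2.imread("pics/fscene.png");b=cv2.imread("pics/ftop.png");cv2.imwrite("pics/f.png",np.vstack([a,b])[:600] if 0 else cv2.resize(np.vstack([a,b]),None,fx=.9,fy=.9))
E
```

```text
time_s: 46.55
tool_pos: [0.4795, -0.1008, 0.3134]
tool_rot: [-90.0, 0.0, -179.6]
force: [0.2, -0.4, -0.3]
grip_width: 0.0622
time_s: 47.8
tool_pos: [0.5377, -0.4252, 0.3503]
tool_rot: [-90.0, -0.2, -180.0]
force: [-0.5, 0.4, 0.3]
grip_width: 0.062
```

View pics/f.png

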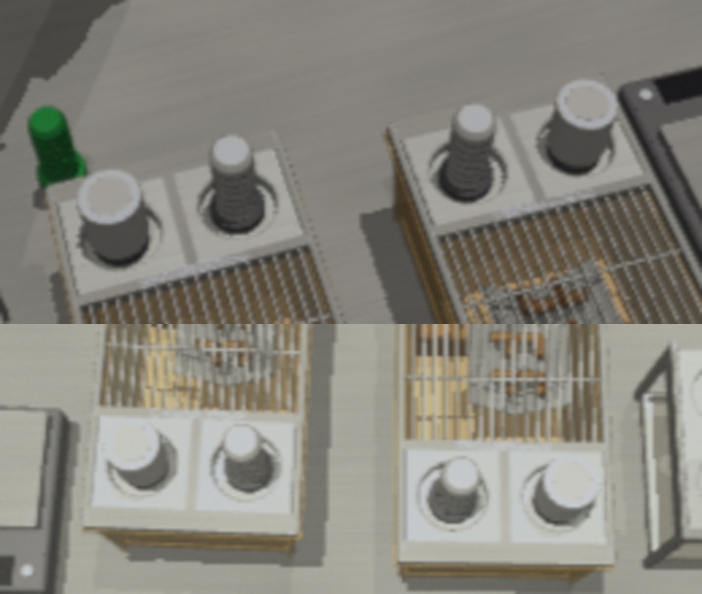

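All four bottles are swapped and upright. I'll do a quick numeric check from the tops, using the top view at crop pixels (133,444), (241,442), (462,475) and (570,481).

```bash
python3 - <<'E'
from h import *
T=env.read_camera("top");S=env.read_camera("scene")
for n,u,v,z,p,us,vs in [("Lw",133,444,.212,(.514,.195),587,103),("Ls",241,442,.232,(.5105,.0948),475,121),("Rs",462,475,.232,(.4795,-.1023),231,152),("Rw",570,481,.212,(.477,-.202),110,195)]:
    c=cast(T,200+u/2.7-.35,130+(v-324)/2.7-.35,z)[:2]; s=cast(S,200+us/2.7-.35,150+vs/2.7-.35,z)[:2]
    print(n,((c-p)*1e3).round(1),((s-p)*1e3).round(1),"mm")
E
```

```text
Lw [ 0.4 -1.4] [ 0.1 -0.8] mm
Ls [-1.1 -0.8] [ 3.2 -2.9] mm
Rs [-2.1  0.7] [ 0.8 -0.5] mm
Rw [-0.5  0.9] [-0.9 -0.6] mm
```

```bash
python3 -c "
from cell import env
print(env.get_obs()['joint_velocities'].round(2)); print(env.sign_off())"
```

```text
[-0.42 -0.49 -0.15  0.08  0.31 -0.06 -0.04]
the job is handed in; nothing more can be done
None
```

I swapped the wide and slim bottles on both cages and handed the job in at about 48 s. On each cage one bottle was parked in the rack's far place meanwhile; the spare and the green look-alike were never touched.

- **Final check:** all four bottles look upright and seated in the other pocket of their own cage. Measured at their tops, they stand within about 3 mm of the pocket centres in the top view, and within about 4 mm in the scene view.
- **Disagreement:** the left slim bottle is the only one where the two views differ noticeably, by about 5 mm. That is still well inside the 12 mm limit.
- **Not measured directly:** I judged seating height from the release height of the gripper and from the pictures. The last spare-bottle check was by eye in a picture taken before the final slim pickup from the rack. I did not measure its position afterwards.
- **At hand-in:** the gripper was clear above the bottles and touched nothing.

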